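# Count the patient in, then hold the therapy unit's output dial on its third step

### The arm

A 6-joint arm with a two-finger parallel gripper is mounted at the origin on the work surface. World frame = base frame: x ahead of the robot, y to its left, z up, the work surface at z = 0. Lengths are in m, angles in rad, forces in N, time in s.
With the tool pointing down it reaches from about 0.325 to 0.9 m from the base axis. Payload 3.5 kg.
Tool frame: the origin (TCP) lies between the finger pads; the fingertips stand manip.tips_ahead ahead of it and the grasp point (between the pads) is the TCP (manip.tips_ahead is the distance from the TCP to the fingertips, in m); z points along the fingers, y is the line along which they close (so a half turn about z gives the same grasp; the last joint's range is limited). The gripper opens to 85 mm and grips with 20 to 120 N. Pads are 22 mm wide; open, the fingers measure 114 mm over their backs; the gripper's body (76 mm by 85 mm) begins 54 mm behind the grasp point. The pads swing forward as they close: fully open they stand 13 mm farther back than shut.
Start: joints at [1.205, 0.276, -0.026, 1.268, 0, 1.467], TCP at [0.162, 0.604, 0.25] pointing down, gripper open.
Joint ranges: [-3.12, 3.12], [-0.85, 1.88], [-1.08, 1.24], [-1.95, 2.15], [-1.57, 1.53], [-3.14, 3.14]. Speed limits (rad/s): [2.57, 2.57, 3.14, 3.14, 3.14, 3.14].

### API

Orientations are given as a unit quaternion [x, y, z, w].
In Python, from workcell import manip, workorder, snapshot, camera_model gives the robot as it stands (manip), with the cameras as plain functions and the job (workorder).
- The arm moves only by the tool shift_gripper, called after ">>>" by a JSON object that holds its "name" and its "arguments", one argument or row to a line. Schema: {"type":"object","properties":{"steps":{"type":"array","items":{"type":"array","items":{"type":"number"},"minItems":4,"maxItems":4},"minItems":1,"maxItems":5},"aperture":{"type":"number"},"only":{"type":"string"},"quiet":{"type":"boolean"},"lines":{"type":"string"}},"required":["steps"],"additionalProperties":false}. steps is a list of rows, 1 to 5 of them, each of 4 numbers: dx, dy, dz in m, then a turn about the tool's z in rad; each row is the pose to reach, as a shift and turn from the pose commanded when the call began, along the tool's axes at that moment; what a row does not reach only later rows make up. A row lasts 1/10 s, in which the tool goes at most 0.05 m and 0.15 rad, less where a joint would pass 70% of its speed; a pose out of reach is approached as far as the arm can. aperture is the finger opening in m, set as the call begins (left out keeps the last). The fingers move at their own pace and stop on an object; the grip force is fixed at half the most. Time passes only in rows, so rows that do not move let the fingers close. The tool returns the time, the measured TCP pose, the force, the opening and the grip force at its end. only (a regular expression) keeps the lines of the reply that match it, lines (a string "A,B") keeps lines A to B, and quiet returns only ok. Input that does not fit is refused with a message, and nothing moves.
- manip.get_state(): the state, without advancing time (a new reading comes with each control period).
- snapshot(name): name is "side" or "top"; returns the picture (384x512x3 uint8, red, green, blue); there is no depth.
- camera_model(name): a dict with "fx", "fy", "cx", "cy" (pixels), "position" and "attitude" of the camera in the world. Camera axes: x right, y down, z forward; pixel columns grow to the right and rows downward; lengths in m; the calibration is good to about 2 mm. A picture is of the moment at which its call begins. camera_model takes no time and is no camera call.
- workorder.job_done(): hands the job in; it is judged then, once.
The state is a dict: "time_s": time; "qpos": joint angles; "dq": joint speeds; "joint_efforts": joint torques, N m; "tcp_pos": TCP position; "ee_rot": TCP orientation; "wrist_force": force on the tool from outside, world axes, zero at the start; "ft_torque": the same for the moment, N m; "opening": finger opening in m; "finger_force": force on a finger pad.
Only numpy, scipy, OpenCV 4.12 (cv2) and the standard library are available. Lean on these libraries where they do the work, as an engineer would, in place of code of your own. Each camera call takes 0.05 s, during which the arm holds its last target. There are 200 camera calls.

### The job

Count the patient in on the tally counter: swing its thumb lever all the way to its stop and let it spring back to rest. Then turn the therapy unit's spring-return dial clockwise past its first two clicks to the third and last mark and keep it there with the gripper: finish while still holding the dial, since it springs back when let go. Leave all the loose things where they are.

Things in the scene. Friction and masses are not known exactly. Their poses are not given: they have to be found in the camera images.
- therapy_unit: White desktop electrotherapy unit, a box 200 (its x) by 260 (its y) by 85 mm high, fixed to the table, displays and buttons on its front (-x) face. Origin: centre of its underside; z up. The dial stands on its flat top, axis at x -20, y +50 mm, with four raised black marks round the far (+x) side of the dial.
- dial (a joint): Dial angle, rad: 0 at rest, grows clockwise seen from above. Clicks at 0.4, 0.8 and 1.2 (third and last); beyond it the dial can be forced on to a hard stop at 1.5. A spring drives it back to 0 from anywhere, over the clicks, when let go: about 0.04 N m at rest, 0.10 N m at the third click, up to 0.03 N m more or less between clicks.
- dial_grip (a point): Point on the dial's vertical axis inside its grip bar, 26 mm above the unit's top (111 mm above the table); x axis along the bar to the pointer end, z up; turns with the dial. Grey plastic dial: disc of 50 mm diameter, 9 mm high, with an upright bar 50 mm long, 12 mm thick, from 8 to 38 mm above the unit's top. The pointer end has a white line and tip.
- counter: Bench tally counter, screwed down: steel base plate 120 (its x) by 90 (its y) by 6 mm, aluminium housing 80 by 60 mm reaching 50 mm above the table, a window with four number wheels in its front (-x) face, and a steel thumb lever on top. Origin: centre of its underside; z up.
- tally_lever (a joint): Angle of the counter's lever, rad: 0 at rest, grows counter-clockwise seen from above, hard stop at 1.1. At rest the lever points 0.55 rad to the +y side of the counter's -x direction, at the stop 0.55 rad to the -y side. A spring (0.05 N m at rest, 0.16 N m at the stop, about 2.3 N at the post) returns it to 0 when let go.
- lever_pivot (a point): Vertical pivot axis of the lever, at the top of the counter's housing, 50 mm above the table; does not turn with the lever.
- lever_post (a point): Top of the lever's upright round steel post (14 mm diameter, its axis 70 mm from the pivot axis), 95 mm above the table. The lever's flat bar, 12 mm wide, runs from the pivot to the post at 53 to 60 mm above the table; the post is free above it.
- phone: Black phone 75 by 150 by 9 mm lying behind the counter; loose, leave alone. Origin: centre of underside.
- earbud_case: Black rounded case 45 by 60 by 24 mm beside the counter (-y side); loose, leave alone. Origin: centre of underside.
- tape_roll: Roll of paper tape, 68 mm diameter, 25 mm high, lying on the unit's top at the back, away from the dial; loose, leave alone. Origin: centre of underside.
- pen: White pen 140 mm long, 9 mm thick, lying along the front of the unit's top, beside the dial; loose, leave alone. Origin: centre of underside.
- water_bottle: Clear bottle, 64 mm diameter, 200 mm high, at the left of the table; loose, leave alone. Origin: centre of underside.
- lotion_bottle: White bottle, 60 mm diameter, 160 mm high, at the right of the table; loose, leave alone. Origin: centre of underside.
- tissue_roll: Standing paper roll, 104 mm diameter, 100 mm high, at the right of the table; loose, leave alone. Origin: centre of underside.
- third_mark (a point): The third mark, the longest (15 mm), on the unit's top, 41 mm from the dial's axis. The four marks lie 0.4 rad apart; seen from the dial's axis, the rest mark (shortest, 6 mm) is at +0.6 rad from the unit's +x axis, then clockwise the first at +0.2, the second at -0.2 and the third at -0.6 rad.

How it is judged:
On the way, in this order (a step that is already met when the one before it is completed fails the run):
1. the tally lever is swung to its stop (over 1.02 rad) while the dial is still at rest (value of joint tally_lever above 1.02 rad and value of joint dial below 0.1 rad), for 0.05 s.
2. the lever, let go, is back at rest (under 0.08 rad) with nothing of the robot on it, the dial still at rest (value of joint tally_lever below 0.08 rad and contact force between each of the arm, the fingers and tally_lever below 0.2 N and value of joint dial below 0.1 rad), for 0.2 s.
At the end, for the whole second after the job is handed in: The fingers hold the dial (at least 0.5 N of contact) still on its third click, at 1.2 rad within 0.14 rad (8 degrees), through the last second; the tally lever is back at rest (under 0.08 rad); no loose thing has moved more than 30 mm (value of joint dial between 1.06 and 1.34 rad and velocity of joint dial between -0.1 and 0.1 rad/s and contact force between the fingers and dial above 0.5 N and value of joint tally_lever below 0.08 rad); the arm keeps its last pose, push and grip.
It fails at once if a loose thing is moved more than 30 mm from its place (distance of any of phone, earbud_case, tape_roll, pen, water_bottle, lotion_bottle, tissue_roll from where it was at the start of the episode above 0.03 m).
It also fails if it takes over 48 s, if anything falls off the work surface, if the arm or the gripper's body presses on something with over 40 N, if the wrist force passes 120 N, or if a joint passes its speed limit or range.

## Working session

There is one attempt and no reset: what is moved stays moved. The work goes in short steps, Python scripts to look and compute and a tool call to move; the robot and the scene stay as the last step left them, time stands still between calls to the robot, and variables do not carry over. Pictures are saved under pics/ and viewed, at most 10 in all, crops included, and the job is handed in when it is done.

```bash
ls; mkdir -p pics
```

Run:
```python
from workcell import manip, workorder, snapshot, camera_model
import cv2
for n in("side","top"):
    cv2.imwrite(f"pics/{n}0.png",snapshot(n)[:,:,::-1]); print(n,camera_model(n))
s=manip.get_state();print(s,manip.tips_ahead)
```

```text
pics
workcell.py
side {'fx': 499.91725125612476, 'fy': 499.91725125612476, 'cx': 254.5476048067721, 'cy': 189.54154321869404, 'position': array([ 0.34196928, -1.21228834,  0.91556152]), 'attitude': array([ 0.88091397, -0.09296133,  0.05127092, -0.46121585])}
top {'fx': 393.6283679068614, 'fy': 393.6283679068614, 'cx': 246.73684600080372, 'cy': 191.07115686458937, 'position': array([ 0.53819043, -0.02974684,  1.27699643]), 'attitude': array([ 0.7102994 , -0.70300047,  0.031585  , -0.01635502])}
{'time_s': 0.1, 'qpos': array([ 1.20459708e+00,  2.77088920e-01, -2.77368302e-02,  1.26797553e+00,
       -1.97416740e-06,  1.46736825e+00]), 'dq': array([-0.00047551, -0.00287166,  0.00364816, -0.0002095 , -0.00171516,
       -0.00058302]), 'joint_efforts': array([ 1.18600205e-04, -4.46707928e+01,  2.96128821e+01,  8.47513002e-03,
       -1.62856340e-04,  5.46980999e-06]), 'tcp_pos': array([0.16214022, 0.60292517, 0.24925485]), 'ee_rot': array([ 1.31007840e-01,  9.91380825e-01, -9.75196006e-04, -2.32277980e-04]), 'wrist_force': array([ 0.15040555,  0.40270071, -0.11418598]), 'ft_torque': array([ 0.00922193, -0.0394019 ,  0.04129459]), 'finger_force': 0.0, 'opening': 0.08535670833600326} 0.019
```

View pics/top0.png

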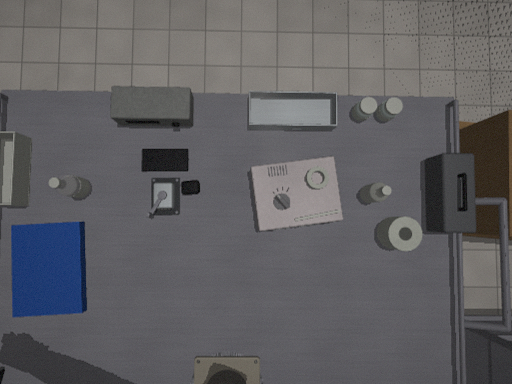

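View pics/side0.png

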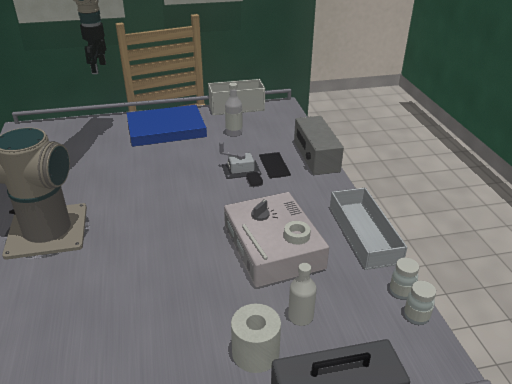

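Create h.py:
```python
import numpy as np,cv2
from scipy.spatial.transform import Rotation as R
from workcell import manip, workorder, snapshot, camera_model
def cam(n):
    c=camera_model(n);return c,R.from_quat(c["attitude"]).as_matrix(),np.array(c["position"])
def proj(n,P):
    c,M,t=cam(n);p=(np.atleast_2d(P)-t)@M
    return np.c_[c["fx"]*p[:,0]/p[:,2]+c["cx"],c["fy"]*p[:,1]/p[:,2]+c["cy"]]
def ray(n,uv,z):
    c,M,t=cam(n);uv=np.atleast_2d(np.array(uv,float))
    d=np.c_[(uv[:,0]-c["cx"])/c["fx"],(uv[:,1]-c["cy"])/c["fy"],np.ones(len(uv))]@M.T
    return t+d*((z-t[2])/d[:,2])[:,None]
def crop(n,src,x,y,w,h,k,name):
    cv2.imwrite(name,cv2.resize(src[y:y+h,x:x+w],None,fx=k,fy=k,interpolation=cv2.INTER_CUBIC))
```

Run:
```python
from h import *
s=manip.get_state()
for n in("side","top"): print(n,proj(n,[[0,0,0],s["tcp_pos"],[.5,0,0],[.5,.1,0]]).round())
a=cv2.imread("pics/top0.png")
b=np.vstack([cv2.resize(a[140:230,130:210],None,fx=5,fy=5,interpolation=2)])
c=cv2.resize(a[150:240,240:350],None,fx=3.6,fy=5,interpolation=2)
c=cv2.resize(a[150:240,245:325],None,fx=5,fy=5,interpolation=2)
cv2.imwrite("pics/topc.png",np.hstack([b,c]))
a=cv2.imread("pics/side0.png")
cv2.imwrite("pics/sidec.png",cv2.resize(a[130:280,210:330],None,fx=4,fy=4,interpolation=2))
```

```text
side [[ 47. 230.]
 [ 99.  67.]
 [220. 209.]
 [215. 190.]]
top [[227. 389.]
 [-16. 366.]
 [229. 230.]
 [198. 229.]]
```

View pics/topc.png

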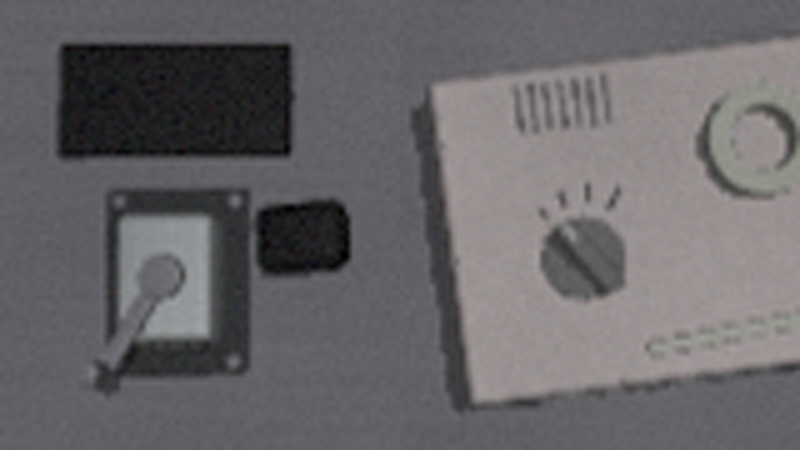

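View pics/sidec.png

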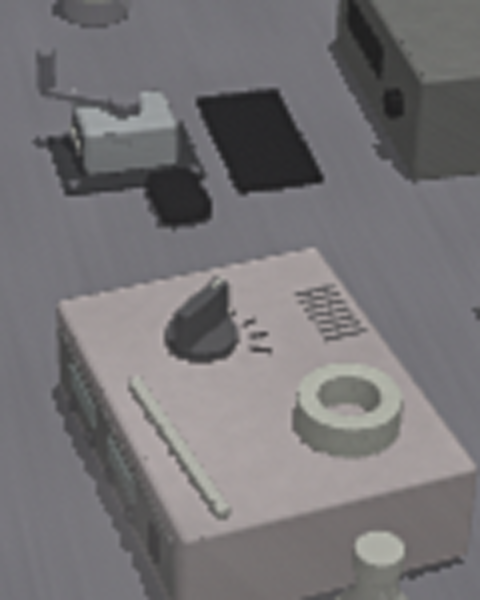

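Top view: counter plate at full-image px (125–180 col → centre ≈165,196), pivot cap ≈(162,195), post top ≈(150,215), lever pointing down-left; dial disc ≈(281,201), bar pointing up-left to the rest mark, pen ≈(295–325,215), tape at (317,178). Side view: post top ≈(221,143), dial bar ≈(262,206). Now to measure.

Run:
```python
from h import *
a=cv2.imread("pics/top0.png").astype(int)
f=lambda x,y,xo,yo:((x+.5)/5-.5+xo,(y+.5)/5-.5+yo)
# unit top by brightness
g=a.min(2); m=((g>110)).astype(np.uint8); m[:140]=0;m[240:]=0;m[:,:240]=0;m[:,350:]=0
m=cv2.morphologyEx(m,cv2.MORPH_OPEN,np.ones((3,3)))
cs,_=cv2.findContours(m,0,2);c=max(cs,key=cv2.contourArea)
bx=cv2.boxPoints(cv2.minAreaRect(c));P=ray("top",bx,.085);print("unit",bx.round(1),P.round(4))
ctr=P.mean(0)
for i in range(4): print(np.linalg.norm(P[i]-P[i-1]), np.arctan2(*(P[i]-P[i-1])[1::-1]))
# dial disc: dark inside unit
d=((g<95)).astype(np.uint8); n,l,st,ce=cv2.connectedComponentsWithStats(d)
for i in range(1,n):
    x,y,w,h,A=st[i]
    if 245<x<335 and 160<y<225: print("dark",st[i],ce[i],ray("top",ce[i],.094).round(4))
# counter plate: dark
for nme,uv,z in [("p1",f(108,190,130,140),.006),("p2",f(248,190,130,140),.006),("p3",f(248,375,130,140),.006),("p4",f(106,372,130,140),.006),
 ("pivot",f(160,277,130,140),.062),("post",f(103,377,130,140),.095)]: print(nme,ray("top",uv,z).round(4))
pv=ray("top",f(160,277,130,140),.062)[0]
print("side post at z.095",ray("side",[(221.3,142.8)],.095).round(4))
for n_,u in(("side",proj("side",ray("top",f(103,377,130,140),.095))),):print(u)
```

```text
unit [[250.6 166.2]
 [334.  155.1]
 [342.6 219.5]
 [259.2 230.6]] [[ 0.6955 -0.066   0.085 ]
 [ 0.733  -0.322   0.085 ]
 [ 0.5359 -0.3471  0.085 ]
 [ 0.5    -0.0937  0.085 ]]
0.19739217446483187 0.14074097180705317
0.2587142982072198 -1.425035776101862
0.19872166938550986 -3.0146910797731383
0.2559609386999183 1.7114910674304444
dark [249 162   3   1   3] [250. 162.] [[ 0.707  -0.0639  0.094 ]]
dark [253 162   1   1   1] [253. 162.] [[ 0.7071 -0.073   0.094 ]]
dark [255 162   1   1   1] [255. 162.] [[ 0.7072 -0.0791  0.094 ]]
dark [260 162   1   1   1] [260. 162.] [[ 0.7074 -0.0942  0.094 ]]
dark [266 163   2   1   2] [266.5 163. ] [[ 0.7046 -0.114   0.094 ]]
dark [253 164   1   2   2] [253.  164.5] [[ 0.6995 -0.0731  0.094 ]]
dark [258 164   2   1   2] [258.5 164. ] [[ 0.7013 -0.0897  0.094 ]]
dark [271 167   1   2   2] [271.  167.5] [[ 0.6911 -0.1277  0.094 ]]
dark [280 167   1   3   3] [280. 168.] [[ 0.6899 -0.155   0.094 ]]
dark [274 169   1   1   1] [274. 169.] [[ 0.6866 -0.1368  0.094 ]]
dark [283 169   1   2   2] [283.  169.5] [[ 0.6854 -0.1641  0.094 ]]
dark [305 171  10  18 
[... 1001 characters left out ...]
214.] [[ 0.5497 -0.0563  0.094 ]]
dark [251 216   1   1   1] [251. 216.] [[ 0.5438 -0.0684  0.094 ]]
dark [249 218   2   2   2] [249.5 218.5] [[ 0.5363 -0.0639  0.094 ]]
dark [246 220   1   1   1] [246. 220.] [[ 0.5317 -0.0535  0.094 ]]
dark [249 221   1   1   1] [249. 221.] [[ 0.5288 -0.0625  0.094 ]]
dark [304 222  30   5  48] [317.875      223.89583333] [[ 0.5221 -0.2698  0.094 ]]
dark [250 224   1   1   1] [250. 224.] [[ 0.5199 -0.0656  0.094 ]]
p1 [[0.6648 0.2521 0.006 ]]
p2 [[0.6659 0.162  0.006 ]]
p3 [[0.5465 0.1595 0.006 ]]
p4 [[0.5476 0.2503 0.006 ]]
pivot [[0.6058 0.2064 0.062 ]]
post [[0.5439 0.2324 0.095 ]]
side post at z.095 [[0.5451 0.2352 0.095 ]]
[[221.08170203 143.23684234]]
```

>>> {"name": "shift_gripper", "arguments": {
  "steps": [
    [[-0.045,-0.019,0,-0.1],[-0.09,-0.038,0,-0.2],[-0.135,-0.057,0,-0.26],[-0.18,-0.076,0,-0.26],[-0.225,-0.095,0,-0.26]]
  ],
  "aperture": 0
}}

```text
refused: steps[0]: the value is too long (schema: maxItems 4). Nothing was moved.
```

I used the wrong layout. The manual says a list of rows, each a list of 4 numbers; once more.

>>> {"name": "shift_gripper", "arguments": {
  "steps": [
    [-0.045,-0.019,0,-0.1],
    [-0.09,-0.038,0,-0.2],
    [-0.135,-0.057,0,-0.26],
    [-0.18,-0.076,0,-0.26],
    [-0.225,-0.095,0,-0.26]
  ],
  "aperture": 0
}}

```text
time_s: 0.6
tcp_pos: [0.3559, 0.4518, 0.2498]
ee_rot: [0.001, 1.0, -0.0, -0.0]
wrist_force: [1.2, -0.7, 0.1]
opening: 0.0124
finger_force: 0.0
```

>>> {"name": "shift_gripper", "arguments": {
  "steps": [
    [0,0,0,0]
  ]
}}

```text
time_s: 0.7
tcp_pos: [0.3589, 0.45, 0.2499]
ee_rot: [0.005, 1.0, -0.001, 0.001]
wrist_force: [-0.9, 0.7, -0.2]
opening: 0.0003
finger_force: 0.0
```

Create st.py:
```python
from h import *
s=manip.get_state();M=R.from_quat(s["ee_rot"]).as_matrix()
print(s["time_s"],s["tcp_pos"].round(4),s["wrist_force"].round(2),s["opening"],s["finger_force"]);print(M.round(3))
import sys
if len(sys.argv)>3: print("tool delta",((np.array(sys.argv[1:4],float)-s["tcp_pos"])@M).round(4))
```

```bash
python3 st.py .541 .30 .25
```

```text
0.7 [0.3589 0.45   0.2499] [-0.9   0.69 -0.24] 0.00032094408584611373 0.0
[[-1.     0.01   0.001]
 [ 0.01   1.    -0.002]
 [-0.001 -0.002 -1.   ]]
tool delta [-0.1836 -0.1482  0.0003]
```

>>> {"name": "shift_gripper", "arguments": {
  "steps": [
    [-0.037,-0.03,0,0],
    [-0.074,-0.06,0,0],
    [-0.111,-0.09,0,0],
    [-0.148,-0.12,0,0],
    [-0.184,-0.147,0,0]
  ]
}}

```text
time_s: 1.2
tcp_pos: [0.5391, 0.3049, 0.2499]
ee_rot: [0.001, 1.0, 0.0, -0.0]
wrist_force: [0.7, 0.6, 0.5]
opening: 0.0001
finger_force: 0.0
```

>>> {"name": "shift_gripper", "arguments": {
  "steps": [
    [0,0,0.045,0],
    [0,0,0.09,0],
    [0,0,0.13,0],
    [0,0,0.157,0],
    [0,0,0.157,0]
  ]
}}

```text
time_s: 1.7
tcp_pos: [0.5338, 0.3045, 0.0879]
ee_rot: [0.001, 1.0, -0.002, -0.005]
wrist_force: [-0.3, -0.8, -0.5]
opening: -0.0001
finger_force: 0.0
```

```bash
python3 st.py .541 .27 .093
```

Run:
```python
from h import *
a=snapshot("top")[:,:,::-1]; b=snapshot("side")[:,:,::-1]
f=lambda i,x,y:cv2.resize(i[y:y+80,x:x+80],None,fx=5,fy=5,interpolation=2)
cv2.imwrite("pics/p2.png",np.hstack([f(a,120,160),f(b,190,110)]))
```

```text
1.7 [0.5338 0.3045 0.0879] [-0.32 -0.83 -0.5 ] -8.578711699502185e-05 0.0
[[-1.     0.002 -0.01 ]
 [ 0.002  1.    -0.004]
 [ 0.01  -0.004 -1.   ]]
tool delta [-0.0072 -0.0345 -0.005 ]
```

View pics/p2.png

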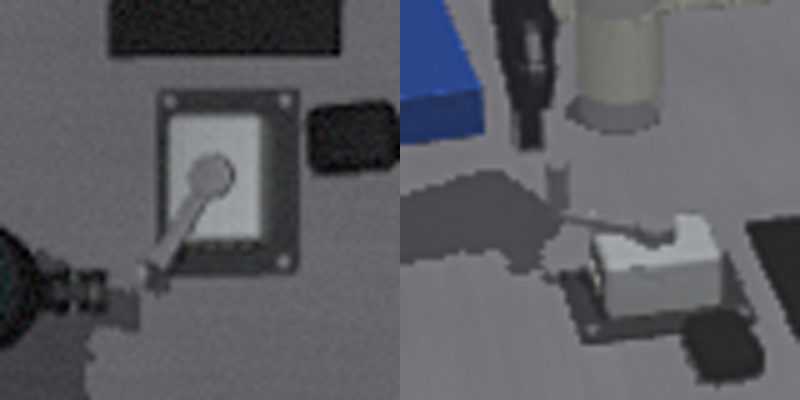

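Fingers stand left of the post (fingers at crop (100,290), post (155,278)), tips level with its upper half. Push.

>>> {"name": "shift_gripper", "arguments": {
  "steps": [
    [-0.005,-0.03,0,0],
    [-0.005,-0.055,0,0],
    [-0.005,-0.075,0,0],
    [-0.005,-0.09,0,0],
    [-0.005,-0.1,0,0]
  ]
}}

```text
time_s: 2.3
tcp_pos: [0.5457, 0.2061, 0.0959]
ee_rot: [0.001, 1.0, 0.001, 0.003]
wrist_force: [1.8, 2.9, 1.1]
opening: 0.0001
finger_force: 1.3
```

>>> {"name": "shift_gripper", "arguments": {
  "steps": [
    [0,-0.004,0,0],
    [0,-0.008,0,0],
    [0,-0.008,0,0]
  ]
}}

```text
time_s: 2.6
tcp_pos: [0.544, 0.1982, 0.0939]
ee_rot: [0.001, 1.0, 0.0, 0.001]
wrist_force: [1.5, 2.1, 1.3]
opening: 0.0001
finger_force: 1.3
```

```bash
python3 st.py
```

```text
2.6 [0.544  0.1982 0.0939] [1.49 2.07 1.27] 0.00013454090636681325 1.2789790704846382
[[-1.     0.003  0.002]
 [ 0.003  1.     0.001]
 [-0.002  0.001 -1.   ]]
```

>>> {"name": "shift_gripper", "arguments": {
  "steps": [
    [0,-0.003,0,0],
    [0,-0.006,0,0],
    [0,-0.006,0,0]
  ]
}}

```text
time_s: 2.9
tcp_pos: [0.5436, 0.192, 0.0933]
ee_rot: [0.001, 1.0, 0.0, 0.0]
wrist_force: [2.5, 3.4, 0.2]
opening: -0.0001
finger_force: 1.7
```

>>> {"name": "shift_gripper", "arguments": {
  "steps": [
    [0,-0.003,0,0],
    [0,-0.003,0,0]
  ]
}}

```text
time_s: 3.1
tcp_pos: [0.5435, 0.1891, 0.0932]
ee_rot: [0.001, 1.0, 0.0, 0.0]
wrist_force: [2.4, 3.7, 0.2]
opening: -0.0002
finger_force: 2.0
```

>>> {"name": "shift_gripper", "arguments": {
  "steps": [
    [0,-0.003,0,0],
    [0,-0.003,0,0]
  ]
}}

```text
time_s: 3.3
tcp_pos: [0.5436, 0.1875, 0.0933]
ee_rot: [0.001, 1.0, 0.002, 0.0]
wrist_force: [3.5, 9.1, -1.1]
opening: -0.0001
finger_force: 4.0
```

```bash
python3 st.py
```

```text
3.3 [0.5436 0.1875 0.0933] [ 3.46  9.08 -1.08] -7.571587115160004e-05 3.982384353876114
[[-1.     0.002  0.001]
 [ 0.002  1.     0.005]
 [-0.001  0.005 -1.   ]]
```

>>> {"name": "shift_gripper", "arguments": {
  "steps": [
    [0,-0.003,0,0],
    [0,-0.003,0,0],
    [0,-0.003,0,0]
  ]
}}

```text
time_s: 3.6
tcp_pos: [0.5438, 0.1869, 0.0934]
ee_rot: [0.0, 1.0, 0.005, 0.001]
wrist_force: [4.0, 13.8, -2.1]
opening: 0.0004
finger_force: 6.9
```

Run:
```python
from h import *
a=snapshot("top")[:,:,::-1]; b=snapshot("side")[:,:,::-1]
f=lambda i,x,y:cv2.resize(i[y:y+80,x:x+80],None,fx=5,fy=5,interpolation=2)
cv2.imwrite("pics/p3.png",np.hstack([f(a,120,160),f(b,190,110)]))
```

```text
(no output)
```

View pics/p3.png

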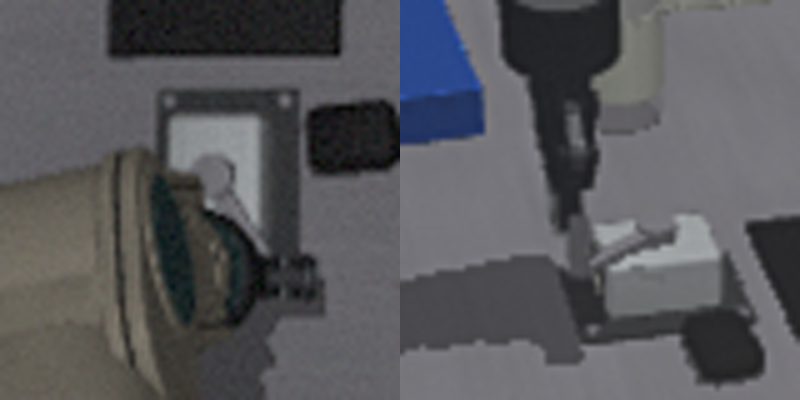

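Lever bar points about 0.6 rad to the −y side, so it is at its stop. Retreat and rise.

>>> {"name": "shift_gripper", "arguments": {
  "steps": [
    [0,0.02,0,0],
    [0,0.045,0,0],
    [0,0.075,0,0],
    [0,0.1,0,0],
    [0,0.12,0,0]
  ]
}}

```text
time_s: 4.2
tcp_pos: [0.5417, 0.3025, 0.0922]
ee_rot: [0.001, 1.0, -0.002, -0.002]
wrist_force: [0.5, -0.3, 0.3]
opening: 0.0001
finger_force: 0.0
```

>>> {"name": "shift_gripper", "arguments": {
  "steps": [
    [0,0,-0.04,0],
    [0,0,-0.085,0],
    [0,0,-0.13,0],
    [0,0,-0.157,0],
    [0,0,-0.157,0]
  ]
}}

```text
time_s: 4.7
tcp_pos: [0.5451, 0.3027, 0.2551]
ee_rot: [0.002, 1.0, 0.0, 0.003]
wrist_force: [-0.1, -0.4, 1.0]
opening: -0.0004
finger_force: 0.0
```

```bash
python3 st.py .588 -.16 .25;python3 - <<'E'
from h import *
a=snapshot("top")[:,:,::-1]
f=lambda i,x,y:cv2.resize(i[y:y+80,x:x+80],None,fx=5,fy=5,interpolation=2)
cv2.imwrite("pics/p4.png",np.hstack([f(a,120,160),f(a,240,160)]))
E
```

```text
4.7 [0.5451 0.3027 0.2551] [-0.06 -0.38  1.04] -0.00044898808794786686 0.0
[[-1.     0.003  0.006]
 [ 0.003  1.     0.   ]
 [-0.006  0.    -1.   ]]
tool delta [-0.0443 -0.4625  0.0053]
```

View pics/p4.png

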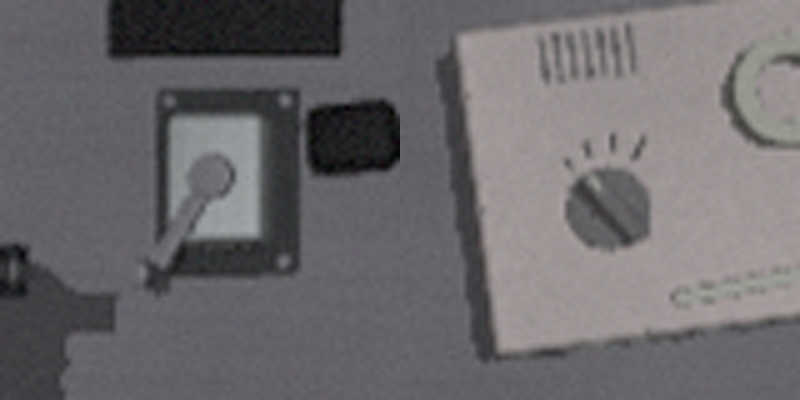

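Lever is back at its rest direction; dial still points at the rest mark, disc centre at px (281,201). Moving above the dial.

>>> {"name": "shift_gripper", "arguments": {
  "steps": [
    [-0.004,-0.046,0,-0.15],
    [-0.009,-0.092,0,-0.3],
    [-0.013,-0.139,0,-0.45],
    [-0.018,-0.185,0,-0.6],
    [-0.022,-0.231,0,-0.742]
  ],
  "aperture": 0.04
}}

```text
time_s: 5.25
tcp_pos: [0.5622, 0.073, 0.2474]
ee_rot: [-0.351, 0.936, 0.0, -0.003]
wrist_force: [0.2, -0.5, 0.2]
opening: 0.04
finger_force: 0.0
```

```bash
python3 st.py .589 -.1595 .25
```

```text
5.25 [0.5622 0.073  0.2474] [ 0.24 -0.51  0.21] 0.039995765973464714 0.0
[[-0.754 -0.657 -0.006]
 [-0.657  0.754 -0.002]
 [ 0.006  0.003 -1.   ]]
tool delta [ 0.1326 -0.1928 -0.0024]
```

>>> {"name": "shift_gripper", "arguments": {
  "steps": [
    [0.026,-0.039,0,0],
    [0.053,-0.077,0,0],
    [0.08,-0.116,0,0],
    [0.106,-0.154,0,0],
    [0.131,-0.19,0,0]
  ]
}}

```text
time_s: 5.75
tcp_pos: [0.587, -0.1559, 0.2473]
ee_rot: [-0.348, 0.938, 0.002, -0.003]
wrist_force: [0.7, 0.3, 0.2]
opening: 0.04
finger_force: 0.0
```

>>> {"name": "shift_gripper", "arguments": {
  "steps": [
    [0,0,0,0],
    [0,0,0,0]
  ]
}}

```text
time_s: 5.95
tcp_pos: [0.5874, -0.1548, 0.2475]
ee_rot: [-0.347, 0.938, 0.002, -0.003]
wrist_force: [0.4, -0.5, 0.9]
opening: 0.04
finger_force: 0.0
```

```bash
python3 st.py .589 -.1595 .117
```

```text
5.95 [ 0.5874 -0.1548  0.2475] [ 0.39 -0.53  0.89] 0.04003452593042035 0.0
[[-0.759 -0.651 -0.006]
 [-0.651  0.759  0.002]
 [ 0.003  0.005 -1.   ]]
tool delta [ 0.0014 -0.0053  0.1305]
```

>>> {"name": "shift_gripper", "arguments": {
  "steps": [
    [0.001,-0.005,0.04,-0.03],
    [0.001,-0.005,0.08,-0.03],
    [0.001,-0.005,0.11,-0.03],
    [0.001,-0.005,0.128,-0.03],
    [0.001,-0.005,0.13,-0.03]
  ]
}}

```text
time_s: 6.45
tcp_pos: [0.588, -0.1556, 0.1158]
ee_rot: [-0.363, 0.932, 0.003, -0.004]
wrist_force: [0.4, 0.2, -1.4]
opening: 0.0396
finger_force: 0.0
```

>>> {"name": "shift_gripper", "arguments": {
  "steps": [
    [0,0,0,0]
  ]
}}

```text
time_s: 6.55
tcp_pos: [0.5909, -0.157, 0.1194]
ee_rot: [-0.363, 0.932, 0.001, -0.001]
wrist_force: [-0.4, -0.3, -0.4]
opening: 0.0398
finger_force: 0.0
```

```bash
python3 st.py .589 -.1595 .117
```

Run:
```python
from h import *
a=snapshot("top")[:,:,::-1]; b=snapshot("side")[:,:,::-1]
f=lambda i,x,y:cv2.resize(i[y:y+80,x:x+80],None,fx=5,fy=5,interpolation=2)
cv2.imwrite("pics/p5.png",np.hstack([f(a,240,160),f(b,220,160)]))
```

```text
6.55 [ 0.5909 -0.157   0.1194] [-0.36 -0.32 -0.44] 0.03982259160799625 0.0
[[-0.737 -0.676 -0.003]
 [-0.676  0.737  0.001]
 [ 0.002  0.003 -1.   ]]
tool delta [ 0.003  -0.0005  0.0024]
```

View pics/p5.png

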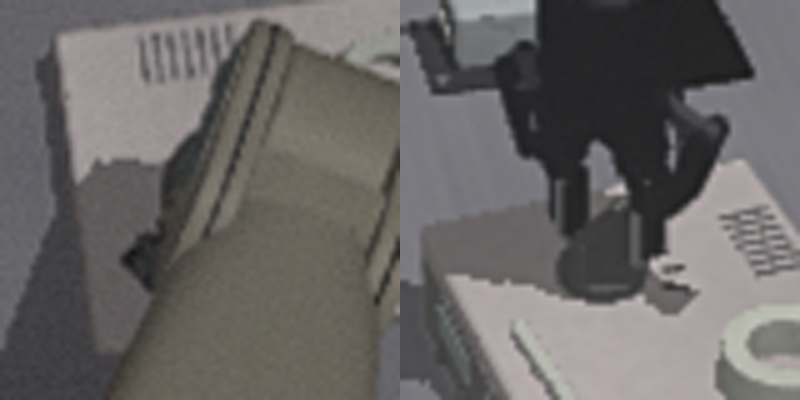

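The bar (side crop ≈(605,230)) stands between the two fingers. Close.

>>> {"name": "shift_gripper", "arguments": {
  "steps": [
    [0.003,0,0.002,0],
    [0.003,0,0.002,0],
    [0.003,0,0.002,0],
    [0.003,0,0.002,0]
  ],
  "aperture": 0.0
}}

```text
time_s: 7.05
tcp_pos: [0.5898, -0.1605, 0.1196]
ee_rot: [-0.362, 0.932, 0.0, 0.0]
wrist_force: [-3.4, 1.7, 6.4]
opening: 0.0108
finger_force: 60.0
```

```bash
python3 st.py
```

```text
7.05 [ 0.5898 -0.1605  0.1196] [-3.37  1.7   6.44] 0.010831461647376287 59.96326982975006
[[-0.738 -0.675  0.   ]
 [-0.675  0.738  0.   ]
 [-0.001 -0.    -1.   ]]
```

>>> {"name": "shift_gripper", "arguments": {
  "steps": [
    [0,0,-0.002,0.13],
    [0,0,-0.002,0.26],
    [0,0,-0.002,0.39],
    [0,0,-0.002,0.52],
    [0,0,-0.002,0.65]
  ]
}}

```text
time_s: 7.55
tcp_pos: [0.5901, -0.1613, 0.1197]
ee_rot: [-0.043, 0.999, -0.001, 0.0]
wrist_force: [0.2, -1.5, -3.9]
opening: 0.0103
finger_force: 59.6
```

>>> {"name": "shift_gripper", "arguments": {
  "steps": [
    [0,0,0,0.13],
    [0,0,0,0.26],
    [0,0,0,0.39],
    [0,0,0,0.48],
    [0,0,0,0.54]
  ]
}}

```text
time_s: 8.05
tcp_pos: [0.59, -0.1621, 0.1197]
ee_rot: [0.224, 0.975, -0.001, 0.0]
wrist_force: [0.7, -3.2, -4.1]
opening: 0.0108
finger_force: 59.6
```

>>> {"name": "shift_gripper", "arguments": {
  "steps": [
    [0,0,0,0],
    [0,0,0,0],
    [0,0,0,0]
  ]
}}

```text
time_s: 8.35
tcp_pos: [0.5899, -0.162, 0.1197]
ee_rot: [0.222, 0.975, -0.001, 0.0]
wrist_force: [0.3, -5.2, -6.0]
opening: 0.0108
finger_force: 59.4
```

```bash
python3 st.py; python3 -c "
from h import *
s=manip.get_state();M=R.from_quat(s['ee_rot']).as_matrix();print('turned',2.312-np.arctan2(M[1,1],M[0,1]),s['ft_torque'])"
```

```text
8.35 [ 0.5899 -0.162   0.1197] [ 0.34 -5.15 -5.99] 0.010794370761899732 59.3597012758255
[[-0.901  0.433 -0.   ]
 [ 0.433  0.901 -0.003]
 [-0.001 -0.003 -1.   ]]
turned 1.189159840902137 [-1.15436208 -0.32561874  0.02495187]
```

Run:
```python
from h import *
a=snapshot("top")[:,:,::-1]; b=snapshot("side")[:,:,::-1]
f=lambda i,x,y,n:cv2.resize(i[y:y+n,x:x+n],(400,400),interpolation=2)
cv2.imwrite("pics/p6.png",np.hstack([f(a,130,140,200),f(b,230,170,70)]))
s=manip.get_state();print(s["time_s"],s["finger_force"],s["opening"])
```

```text
8.45 59.36133563518524 0.010668157685678994
```

View pics/p6.png

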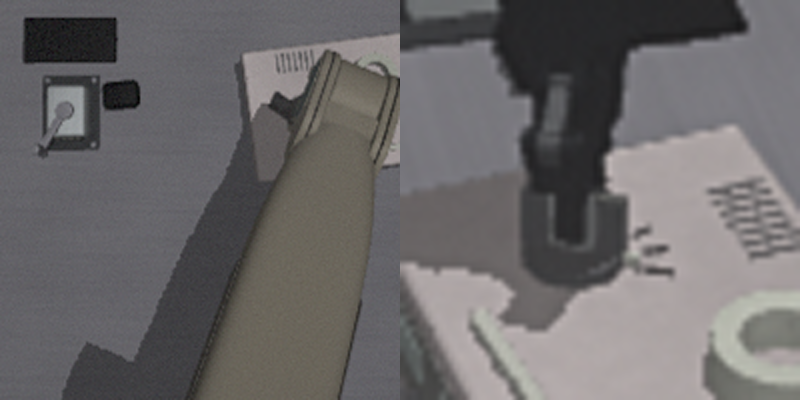

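Run:
```python
from h import *
c=np.array([.5895,-.161])
for q in(.9,1.0,1.1,1.2,1.3,1.4):
    t=.742-q;d=np.array([np.cos(t),np.sin(t)]);n=np.array([-d[1],d[0]])
    P=[[*(c+s*.025*d-.006*n),z] for s in(1,-1) for z in(.123,.095)]+[[*(c+.028*d),.097]]
    p=(proj("side",P)-[230,170])*400/70+[400,0];print(q,p.round().astype(int).tolist())
```

```text
0.9 [[630, 196], [628, 244], [523, 199], [523, 247], [634, 233]]
1.0 [[628, 200], [627, 247], [521, 196], [521, 244], [634, 236]]
1.1 [[627, 203], [625, 250], [521, 193], [521, 241], [633, 240]]
1.2 [[625, 206], [623, 253], [520, 190], [520, 237], [632, 244]]
1.3 [[622, 208], [621, 256], [521, 187], [521, 234], [631, 247]]
1.4 [[619, 211], [617, 259], [522, 183], [522, 231], [629, 250]]
```

Run:
```python
from h import *
b=np.mean([snapshot("side")[:,:,::-1].astype(float) for _ in range(8)],0)
x,y=245,195
cv2.imwrite("pics/p7.png",np.clip(cv2.resize(b[y:y+35,x:x+45],None,fx=16,fy=16,interpolation=2)*1.3,0,255))
s=manip.get_state();print(s["time_s"])
for q in(1.0,1.2,1.4):
    t=.742-q;d=np.array([np.cos(t),np.sin(t)]);c=np.array([.5895,-.161]);n=np.array([-d[1],d[0]])
    P=[[*(c+.025*d-.006*n),.123],[*(c-.025*d-.006*n),.123],[*(c+.027*d),.087],[*(c+.041*d),.086]]
    print(q,((proj("side",P)-[x,y]+.5)*16-.5).round().astype(int).tolist())
```

```text
8.85
1.0 [[407, 166], [107, 157], [415, 316], [497, 324]]
1.2 [[396, 183], [105, 139], [411, 335], [492, 353]]
1.4 [[380, 199], [108, 121], [401, 354], [477, 381]][ WARN:0@3.503] global loadsave.cpp:1063 imwrite_ Unsupported depth image for selected encoder is fallbacked to CV_8U.
```

View pics/p7.png

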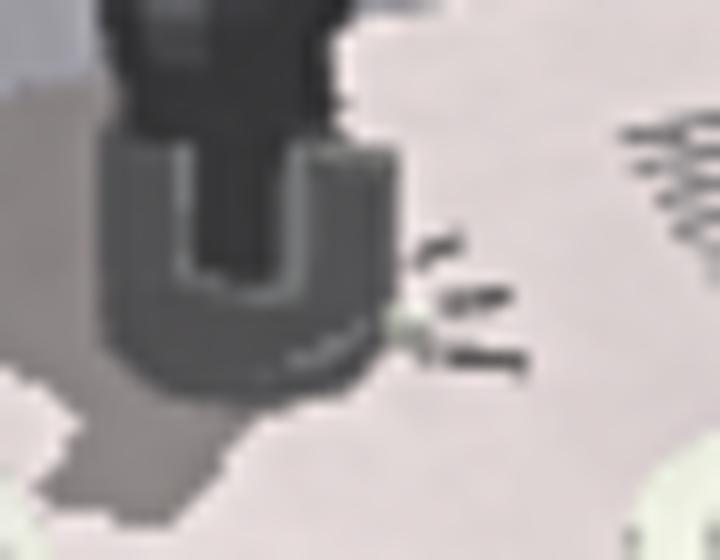

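Run:
```python
from h import *
g=cv2.imread("pics/p7.png").mean(2)
pr=lambda P:((proj("side",P)-[245,195]+.5)*16-.5)
def edge(x,y0,y1):
    c=g[y0:y1,x-4:x+5].mean(1); d=np.diff(cv2.GaussianBlur(c[:,None],(1,21),0)[:,0]); return y0+int(d.argmin()),round(float(c.min())),round(float(c.max()))
for x in(115,130,150,170): print(x,edge(x,60,200))
for x in(345,360,375,385): print(x,edge(x,60,220))
for q in(1.0,1.1,1.2,1.3):
    t=.742-q;d=np.array([np.cos(t),np.sin(t)]);c=np.array([.5895,-.161]);n=np.array([-d[1],d[0]])
    bk=pr([[*(c+s*.025*d+.006*n),.123] for s in(-1,1)]);fr=pr([[*(c+s*.025*d-.006*n),.123] for s in(-1,1)])
    w=pr([[*(c+s*d),.123] for s in(.008,.024)])
    print(q,bk.round().tolist(),fr.round().tolist(),"line",w.round().tolist())
print(g[100:220:8,300:400:10].round().astype(int))
# tip at rest in first side image
b=cv2.imread("pics/side0.png").min(2)
print(b[196:214,252:274])
print(proj("side",[[.5895+r*np.cos(.742),-.161+r*np.sin(.742),z] for r in(.025,.028) for z in (.123,.095,.087)]).round(1))
```

```text
115 (119, 72, 110)
130 (110, 48, 85)
150 (162, 51, 87)
170 (67, 52, 97)
345 (130, 82, 229)
360 (146, 80, 228)
375 (145, 78, 229)
385 (147, 88, 226)
1.0 [[111.0, 115.0], [408.0, 124.0]] [[107.0, 157.0], [407.0, 166.0]] line [[306.0, 142.0], [402.0, 145.0]]
1.1 [[116.0, 106.0], [411.0, 133.0]] [[105.0, 148.0], [402.0, 175.0]] line [[306.0, 145.0], [401.0, 153.0]]
1.2 [[122.0, 98.0], [412.0, 142.0]] [[105.0, 139.0], [396.0, 183.0]] line [[305.0, 148.0], [398.0, 162.0]]
1.3 [[130.0, 91.0], [411.0, 151.0]] [[106.0, 130.0], [389.0, 191.0]] line [[304.0, 150.0], [394.0, 170.0]]
[[ 51  47  45  76 137 193 216 219 216 215]
 [ 53  49  46  78 140 195 217 219 216 214]
 [ 55  52  52  94 175 223 222 220 216 215]
 [ 61  61  61  97 170 219 226 225 221 219]
 [ 67  71  68  87 131 189 227 232 227 224]
 [ 87  87  88  97 114 156 194 200 199 200]
 [109 100 108 119 122 135 149 152 156 163]
 [120 103 108 117 115 111 110 113 118 126]
 [116  93  89  95 100 100  98 103 105 107]
 [115  90  80  81  88  89  86  89  91  96]
 [116  95  84  82  85  86  85  82  86 101]
 [117  98  87  82  83  83  82  76  82 103]
 [116 
[... 1189 characters left out ...]
 63  64  62  58  70 142 130 155
  159 157 156 156]
 [158 116  77  81  88  88  70  64  63  63  64  63  62  60  63 100  91 155
  160 159 159 154]
 [156  96  60  63  72  67  63  64  64  64  63  63  62  62  70  93 149 163
  161 157 152 128]
 [105  71  60  61  65  63  64  63  64  64  63  61  62  72  83  87 126 161
  157 101  72  96]
 [ 91  69  61  62  64  65  64  64  63  62  62  63  71  86  87  84  91 139
  130 100 149 156]
 [ 85  71  62  62  65  64  64  64  63  62  67  77  86  87  87  84  85 123
  159 159 164 161]
 [ 83  73  63  63  65  64  63  62  63  72  85  87  88  88  87  86  85 116
  161 161 129  99]]
[[265.9 198.9]
 [265.7 207.2]
 [265.7 209.5]
 [266.5 198.4]
 [266.4 206.6]
 [266.3 209. ]]
```

The pointer tip (crop ≈(408,325)) stands at the inner end of the longest mark, (430–525, 352–365). The bar's edges and the tool's 1.19 rad turn agree with the third click, so I'm handing in.

```bash
python3 -c "
from workcell import manip, workorder, snapshot, camera_model
print(workorder.job_done())"
```

```text
the job is handed in; nothing more can be done
None
```

The job is handed in, verdict not shown: the lever was swung to its stop and is back at rest, the gripper still holds the dial at about 1.19 rad (third click 1.2) by the arm's reading, and no loose thing was touched as far as the pictures show.

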